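# Open a screw-capped sample jar in the bench holder and keep the cap over it

## Task

Set the white square jar fully down in the square pocket of the bench holder so that it cannot turn, then unscrew its tight blue cap (a quarter turn anticlockwise seen from above) while the jar stays down in the holder. When the threads let go, stop turning, lift the cap just clear and finish with the gripper still holding it level about 2 cm above the open mouth, never carrying it away from the jar. Leave the steel jar, label roll, tape roll and thermometer where they are.

Things in the scene. Friction and masses are not known exactly. Their poses are not given: they have to be found in the camera images.
- sample_jar: white plastic sample jar, 0.24 to 0.4 kg, cap screwed on: square body 60 x 60 mm (corner radius 6), foot 54 x 54 mm and 4 mm high, flat shoulder 66 mm up, round neck 45 mm wide (threads to 54) up to the mouth at 92 mm. Origin: centre of its underside, z up, x and y square to its sides. May be lifted by the cap; may stand in the holder any of the four ways round
- cap: blue round screw cap, 62 mm diameter, 31 mm high, 60 g, white pointer on top from the centre towards its +x. Origin: centre of its lower edge, z up. Screwed on, its lower edge is 68.5 mm above the jar's underside (2.5 mm over the shoulder), its top 99.5 mm. Grip it round its side, fingertips above the shoulder: the body's corners stand out beyond the cap. The thread rises about 1 mm in all
- cap_pointer (a point): outer end of the white pointer on the cap's top, 27 mm from the axis along the cap's +x. The turn of the cap's x from the jar's x, anticlockwise from above, is 0.05 to 0.28 rad at the start; three lugs hold the cap until about 1.27 rad; from 1.3 to 1.8 rad it lifts straight off (best 1.57, over the green dot's side); near 1.85 rad the lugs meet a stop
- closed_mark (a point): small red bar on the jar's +x side, 58 mm above its underside: the pointer is near it while the cap is tight. A sprung rubber liner in the cap presses on the mouth with about 16 N then, so turning takes about 0.3 to 0.5 N m; on the bare table the jar turns along
- open_mark (a point): small green dot on the jar's +y side, 57 mm above its underside: the pointer stands over this side when the cap is free. The -x side of the jar bears a blank paper panel
- cap_rim (a point): centre of the cap's lower edge (its skirt hangs 23.5 mm below the mouth while screwed on)
- jar_mouth (a point): centre of the jar's mouth, 92 mm above the jar's underside; axes as the jar's
- holder: the jar holder, fixed to the table: steel base plate 108 x 90 mm, 6 mm thick, with a grey square frame on it, 83 mm outside, top 28 mm above the table, black flared lips. Its square pocket is 63 x 63 mm and 22 mm deep. Origin on the table under the pocket's centre, z up, x and y square to the pocket's sides
- holder_floor (a point): centre of the pocket's floor, 6 mm above the table, where the jar's underside comes to rest; axes as the holder's
- steel_jar: open stainless jar, 89 mm diameter, 69 mm high, standing loose towards the back; leave alone. Origin at the centre of its underside
- label_roll_0: white label roll, 64 mm diameter, 46 mm high, standing loose near the front right; leave alone. Origin at the centre of its underside
- tape_roll: yellow tape roll, about 104 mm diameter, 25 mm high, lying loose near the front left; leave alone. Origin at the centre of its underside
- probe_thermometer: white and blue probe thermometer, 175 mm long, 14 mm high, lying loose at the back; leave alone. Origin under its middle
Things that resemble listed ones, but are neither listed nor needed, are in the scene too. There is more than one size of the cap; the one meant has the size given above.

How it is judged:
On the way, in this order (a step that is already met when the one before it is completed fails the run):
1. the jar stands fully down in the holder's pocket with its cap still screwed on (z of sample_jar in the frame of holder_floor below 0.003 m and horizontal distance between sample_jar and holder_floor below 0.005 m and angle between sample_jar's own z axis and vertical below 0.06 rad and z of cap_rim in the frame of jar_mouth below -0.02 m and angle between the x axis of cap and the x axis of sample_jar, either way round below 0.6 rad), for 0.2 s.
2. the cap has been turned out of its thread, still down on the neck, the jar down in the holder (z of sample_jar in the frame of holder_floor below 0.004 m and horizontal distance between sample_jar and holder_floor below 0.005 m and z of cap_rim in the frame of jar_mouth below -0.01 m and angle between the x axis of cap and the x axis of sample_jar, either way round above 1.2 rad), for 0.05 s.
At the end, for the whole second after the job is handed in: The jar stands upright, fully down in the pocket (3 mm of the floor, 5 mm of the centre); the gripper holds the cap still, level within 10 degrees, lower edge 5 to 40 mm above the mouth, centred within 15 mm, clear of the jar, its x axis still within 27 degrees of square to the jar's (z of sample_jar in the frame of holder_floor below 0.003 m and horizontal distance between sample_jar and holder_floor below 0.005 m and angle between sample_jar's own z axis and vertical below 0.06 rad and z of cap_rim in the frame of jar_mouth between 0.005 and 0.04 m and horizontal distance between cap_rim and jar_mouth below 0.015 m and angle between cap's own z axis and vertical below 0.17 rad and contact force between the fingers and cap above 2 N and contact force between cap and sample_jar below 0.1 N and linear speed of cap below 0.02 m/s and angle between the x axis of cap and the x axis of sample_jar, either way round above 1.1 rad); the arm keeps its last pose, push and grip.
It fails at once if the cap is carried away: its lower edge more than 80 mm above the mouth or more than 50 mm aside of it (z of cap_rim in the frame of jar_mouth above 0.08 m or horizontal distance between cap_rim and jar_mouth above 0.05 m).
It fails at once if the jar is out of the holder (raised over 8 mm or over 30 mm aside) with its cap turned by more than 1 rad (angle between the x axis of cap and the x axis of sample_jar, either way round above 1 rad and (z of sample_jar in the frame of holder_floor above 0.008 m or horizontal distance between sample_jar and holder_floor above 0.03 m)).
It fails at once if the jar is tipped over (angle between sample_jar's own z axis and vertical above 0.6 rad).
It fails at once if the steel jar, label roll, tape roll or thermometer is moved more than 25 mm (distance of any of steel_jar, label_roll_0, tape_roll, probe_thermometer from where it was at the start of the episode above 0.025 m).
It also fails if it takes over 45 s, if anything falls off the work surface, if the arm or the gripper's body presses on something with over 40 N, if the wrist force passes 120 N, or if a joint passes its speed limit or range.

## Robot

A 7-joint arm with a two-finger parallel gripper is mounted at the origin on a cart in front of the work surface, level with it; the furniture and walls round the work are solid. World frame = base frame: x ahead of the robot, y to its left, z up, the work surface at z = 0. Lengths are in m, angles in rad, forces in N, time in s.
With the tool pointing down it reaches from about 0.425 to 0.875 m from the base axis. Payload 8.4 kg.
Tool frame: the origin (TCP) lies midway between the tips of the shut fingers; the grasp point (between the pads) lies 19 mm behind it; z points along the fingers, y is the line along which they close (so a half turn about z gives the same grasp; the last joint's range is limited). The gripper opens to 85 mm and grips with 20 to 120 N. Pads are 22 mm wide; open, the fingers measure 114 mm over their backs; the gripper's body (76 mm by 85 mm) begins 54 mm behind the grasp point. The pads swing forward as they close: fully open they stand 13 mm farther back than shut.
Start: joints at [1.089, 0.333, 0.04, 1.465, -0.013, 1.343, -0.059], TCP at [0.243, -0.603, 0.231] pointing down, gripper open.
Joint ranges: [-2.58, 2.58], [-0.38, 2.09], [-1.3, 1.39], [0.25, 2.4], [-1.5, 4.64], [0.08, 2.09], [-2.65, 2.65]. Speed limits (rad/s): [2.22, 2.22, 2.79, 2.79, 3.14, 3.14, 3.14].

## Interface

Orientations are given as a rotation vector (axis times angle).
In Python, from cell import monitor, viewer, bot gives the robot as it stands.
- The arm moves only by the tool arm_command, never from a script. Its argument "moves" is a list of rows, each a list of 5 numbers: the closure, from 0 (fully open) to 1 (shut), then the shift along the tool's x, y, z in m, then the turn about the tool's z in rad. In form: [[jaw, tx, ty, tz, turn], ...]. A call has 1 to 12 rows; each row is the pose to reach, as a shift and turn from the pose commanded when the call began, along the tool's axes at that moment; what a row does not reach only later rows make up. A row lasts 1/12 s, in which the tool goes at most 41.7 mm and 7.16 degrees, less where a joint would pass 70% of its speed; a pose out of reach is approached as far as the arm can. A call with a gripper value outside its range is refused whole. The fingers move at their own pace and stop on an object; "grip_force" is the grip in N (left out, the last holds). Time passes only in rows, so rows that repeat a pose let the fingers close. It gives the time, the measured TCP pose, the force, the opening and the grip force at its end, in the units of the state.
- monitor.observe(): the state, without advancing time (a new reading comes with each control period).
- viewer.camera(name): name is "side" or "top" or "wrist"; returns the picture (400x640x3 uint8, red, green, blue); there is no depth.
- viewer.get_calibration(name): a dict with "fovy" (degrees; the focal length in pixels is half the picture's height over the tangent of half this angle, whatever the lens; pixels are square), "cx", "cy" (the principal point, pixels), "k1" (the pictures are not rectified: a ray, as slopes to the right and down, at radius r is drawn at 1 + k1 r^2 times it, then the intrinsics apply), "origin" and "rotation" of the camera in the world. Camera axes: x right, y down, z forward; pixel columns grow to the right and rows downward; lengths in m; the calibration is good to about 2 mm. A picture is of the moment at which its call begins: read the wrist's pose just before it. get_calibration takes no time and is no camera call; for the wrist camera it gives the pose at the moment of the call.
- bot.hand_in(): hands the job in; it is judged then, once.
The state is a dict: "time_s": time; "joint_positions": joint angles; "qvel": joint speeds; "joint_torque": joint torques, N m; "ee_pos": TCP position; "tcp_rot": TCP orientation; "contact_force": force on the tool from outside, world axes, zero at the start; "wrist_torque": the same for the moment, N m; "gripper_width": opening from 0.0 (shut) to 1.0 (fully open); "gripper_force": force on a finger pad.
Only numpy, scipy, OpenCV 4.12 (cv2) and the standard library are available. Lean on these libraries where they do the work, as an engineer would, in place of code of your own. Each camera call takes 0.05 s, during which the arm holds its last target. There are 200 camera calls.

## Working session

There is one attempt and no reset: what is moved stays moved. The work goes in short steps, Python scripts to look and compute and a tool call to move; the robot and the scene stay as the last step left them, time stands still between calls to the robot, and variables do not carry over. Pictures are saved under pics/ and viewed, at most 12 in all, crops included, and the job is handed in when it is done.

Besides the shell and the picture viewer there is one more tool, called after "Request:" as name(argument=value, ...) on one line, values as JSON. arm_command: Moves the arm, as the interface text tells. Its arguments: {"type":"object","properties":{"moves":{"type":"array","items":{"type":"array","items":{"type":"number"}}},"grip_force":{"type":"number"}},"required":["moves"]}

```bash
mkdir -p pics; ls; cat > h.py <<'E'
import numpy as np, cv2
from cell import monitor, viewer, bot
from scipy.spatial.transform import Rotation as R
def K(c): 
    f=200/np.tan(np.radians(c['fovy'])/2); return np.array([[f,0,c['cx']],[0,f,c['cy']],[0,0,1]])
def ray(c,px):
    s=cv2.undistortPointsIter(np.float64(px).reshape(-1,1,2),K(c),None,None,None,(3,50,1e-12)) if 0 else None
    k=K(c); d=(np.float64(px).reshape(-1,2)-[c['cx'],c['cy']])/k[0,0]
    u=d.copy()
    for _ in range(30): u=d/(1+c['k1']*(u**2).sum(1,keepdims=True))
    return np.c_[u,np.ones(len(u))]@np.array(c['rotation']).T
def plane(c,px,z):
    r=ray(c,px); o=np.array(c['origin']); return o+r*((z-o[2])/r[:,2])[:,None]
def proj(c,P):
    q=(np.float64(P).reshape(-1,3)-c['origin'])@np.array(c['rotation']); s=q[:,:2]/q[:,2:]
    return s*(1+c['k1']*(s**2).sum(1,keepdims=True))*K(c)[0,0]+[c['cx'],c['cy']]
def snap(n,f):
    c=viewer.get_calibration(n); im=cv2.cvtColor(viewer.camera(n),cv2.COLOR_RGB2BGR); cv2.imwrite('pics/'+f,im); return c,im
E
python3 - <<'E'
from h import *
c,a=snap('top','t0.png'); print(c)
c,b=snap('side','s0.png'); print(c)
print(monitor.observe())
E
```

```text
pics
{'fovy': 43.1509949025586, 'cx': 319.1906651325258, 'cy': 205.29721646271778, 'k1': -0.0678142861067576, 'origin': array([0.31575961, 0.02106982, 1.12595703]), 'rotation': array([-2.20020266,  1.97609901, -0.24657501])}
{'fovy': 44.66522839176859, 'cx': 323.89244343265926, 'cy': 201.45808943699234, 'k1': -0.0825676550011423, 'origin': array([1.37913713, 0.15006254, 0.69439046]), 'rotation': array([-1.55550702, -1.76518249,  0.93230708])}
{'time_s': 0.1, 'joint_positions': array([ 1.08879541,  0.33388338,  0.03983957,  1.4661386 , -0.01338304,
        1.34329782, -0.05853666]), 'qvel': array([ 0.00090112, -0.00325659,  0.00128805, -0.00189527, -0.00053776,
       -0.00132566,  0.00122762]), 'joint_torque': array([ 4.07253799e-03, -6.60026336e+01,  1.37074392e+00, -4.06470788e+01,
        1.73280062e-02,  8.99795559e-03, -1.26764362e-04]), 'ee_pos': array([ 0.24263341, -0.60259362,  0.2305035 ]), 'tcp_rot': array([-3.08284239e+00, -5.97344502e-01,  5.96728712e-04]), 'contact_force': array([ 0.05232477, -0.11134638,  0.83904296]), 'wrist_torque': array([ 0.09615456, -0.01697785,  0.00986453]), 'gripper_force': 0.0, 'gripper_width': 0.9987163702982957}
```

```bash
sed -i '/undistortPointsIter/d; s/np.array(c\[.rotation.\])/M(c)/' h.py; cat >> h.py <<'E'
def M(c): return R.from_rotvec(c['rotation']).as_matrix()
E
cat h.py | grep M\(
```

```text
return np.c_[u,np.ones(len(u))]@M(c).T
    q=(np.float64(P).reshape(-1,3)-c['origin'])@M(c); s=q[:,:2]/q[:,2:]
def M(c): return R.from_rotvec(c['rotation']).as_matrix()
```

View pics/t0.png

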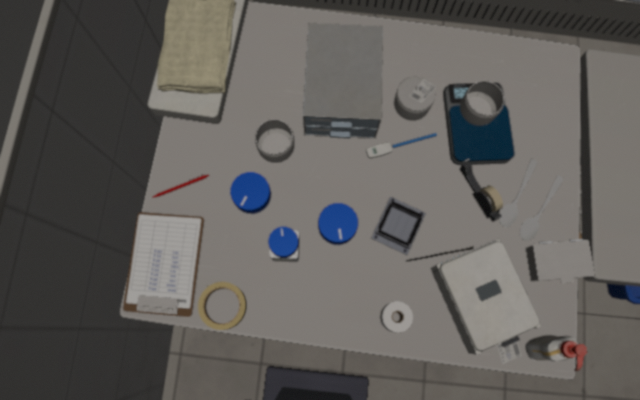

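View pics/s0.png

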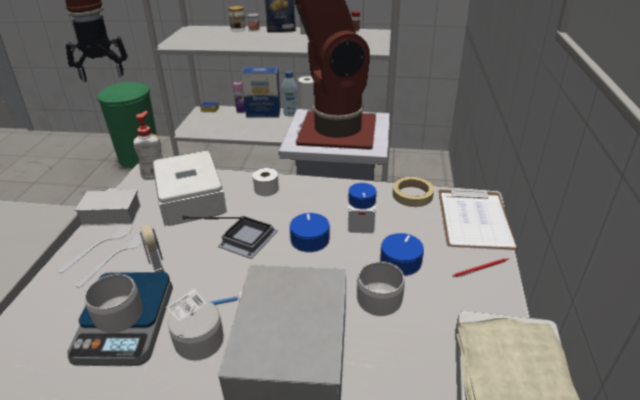

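Top view shows three blue caps, at (250,192), (284,242) and (338,223). Only the smaller one at (284,242) sits on a square white body; the other two are the larger lookalikes. The holder is at (400,225). I'll check it in a close crop.

```bash
python3 - <<'E'
from h import *
c=viewer.get_calibration('top'); im=cv2.imread('pics/t0.png')
hsv=cv2.cvtColor(im,cv2.COLOR_BGR2HSV)
m=cv2.inRange(hsv,(105,150,60),(125,255,255))
n,l,st,ce=cv2.connectedComponentsWithStats(m)
for i in range(1,n):
    if st[i,4]>300:
        ct=max(cv2.findContours((l==i).astype('u1'),0,2)[0],key=cv2.contourArea); h=cv2.convexHull(ct)
        (x,y),r=cv2.minEnclosingCircle(h); 
        for z in (0.0995,): 
            p=plane(c,[[x,y],[x+r,y]],z); print(st[i],(x,y,r),p[0],np.linalg.norm(p[1]-p[0]))
print('holder',plane(c,[[400,225]],0.028))
a=cv2.resize(im[205:275,250:320],None,fx=8,fy=8,interpolation=2); b=cv2.resize(im[190:260,365:435],None,fx=8,fy=8,interpolation=2)
cv2.imwrite('pics/crop.png',cv2.resize(np.hstack([a,b]),(800,400)))
s=monitor.observe();print(s['ee_pos'],R.from_rotvec(s['tcp_rot']).as_matrix())
E
```

```text
[ 231  173   39   38 1105] (250.0508575439453, 191.64710998535156, 19.39692497253418) [0.58053866 0.18843673 0.0995    ] 0.04085343774684746
[ 319  204   38   39 1139] (337.5736083984375, 223.13189697265625, 19.674192428588867) [ 0.53309204 -0.00126936  0.0995    ] 0.04082363132274507
[269 228  29  29 613] (282.8963317871094, 241.743896484375, 14.59012222290039) [0.48215057 0.10657514 0.0995    ] 0.02996597955650321
holder [[ 0.55887982 -0.1411744   0.028     ]]
[ 0.24263341 -0.60259362  0.2305035 ] [[ 9.27628007e-01  3.73504845e-01 -6.41613757e-04]
 [ 3.73505381e-01 -9.27627083e-01  1.31337495e-03]
 [-1.04626392e-04 -1.45796958e-03 -9.99998932e-01]]
```

View pics/crop.png

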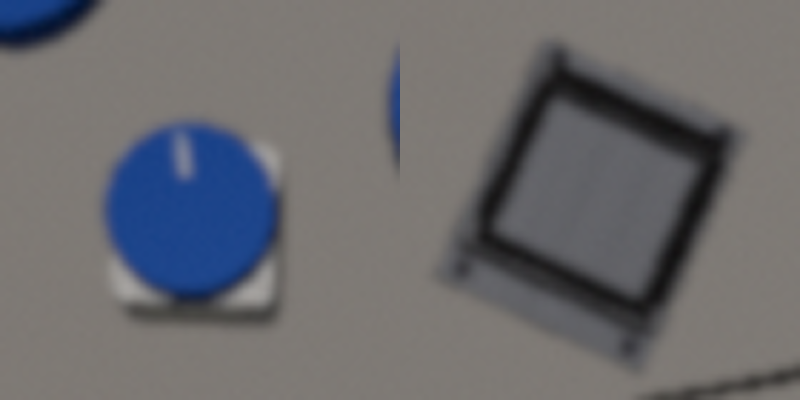

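The crop confirms it: the 60 mm cap at (283,242) sits on a square white body, with its pointer towards the top of the picture. The holder is rotated about 25°. I'll move to look from above the holder, then the jar.

Request:
arm_command(moves=[[0,0,0,-0.04,0],[0,0,0,-0.08,0],[0,0.035,-0.02,-0.08,0],[0,0.07,-0.045,-0.08,0],[0,0.105,-0.07,-0.08,0],[0,0.14,-0.09,-0.08,0],[0,0.175,-0.115,-0.08,0],[0,0.21,-0.14,-0.08,0],[0,0.245,-0.16,-0.08,0],[0,0.28,-0.185,-0.08,0],[0,0.315,-0.21,-0.08,0],[0,0.35,-0.235,-0.08,0]])

```text
time_s: 1.1
ee_pos: [0.4766, -0.2579, 0.3112]
tcp_rot: [-3.084, -0.597, 0.0]
contact_force: [0.3, -0.1, 0.3]
gripper_width: 0.998
gripper_force: 0.0
```

```bash
python3 - <<'E'
from h import *
s=monitor.observe();print(s['time_s'],s['ee_pos'],s['tcp_rot'],s['joint_positions'])
c=viewer.get_calibration('wrist');print(c, M(c))
print(proj(c,[[.559,-.141,.028],[.482,.107,.0995]]))
E
```

```text
1.1 [ 0.47663013 -0.25788262  0.31115876] [-3.08417108e+00 -5.97360777e-01  4.09312958e-04] [ 0.64538357  0.09621372 -0.25009561  1.59142725  0.02399063  1.4572344
 -0.79449041]
{'fovy': 58.29684668250581, 'cx': 318.68473471541296, 'cy': 196.53746459272722, 'k1': -0.018788512023553566, 'origin': array([ 0.55016502, -0.22708325,  0.45341884]), 'rotation': array([ 2.37920314, -1.60861418, -0.2513366 ])} [[ 0.37273632 -0.88334105 -0.28421159]
 [-0.92793651 -0.35442309 -0.11540408]
 [ 0.00121001  0.30674561 -0.95179077]]
[[248.52904161  42.9352542 ]
 [-50.51661585  13.2175382 ]]
```

Request:
arm_command(moves=[[0,0.035,-0.022,0,0],[0,0.07,-0.045,0,0],[0,0.1,-0.065,0,0],[0,0.12,-0.078,0,0],[0,0.12,-0.078,0,0],[0,0.12,-0.078,0,0]])

```text
time_s: 1.6
ee_pos: [0.5586, -0.1411, 0.3107]
tcp_rot: [-3.082, -0.602, 0.001]
contact_force: [-0.3, -0.5, 0.3]
gripper_width: 1.0
gripper_force: 0.0
```

```bash
python3 - <<'E'
from h import *
c,im=snap('wrist','w1.png'); np.save('w1.npy',c,allow_pickle=True)
print(monitor.observe()['ee_pos'],proj(c,[[.559,-.141,.028]]))
E
```

```text
[ 0.55803772 -0.14281981  0.31082757] [[319.49083602 150.59887715]]
```

Request:
arm_command(moves=[[0,0,-0.035,0,0],[0,0.005,-0.07,0,0],[0,0.01,-0.105,0,0],[0,0.012,-0.14,0,0],[0,0.015,-0.175,0,0],[0,0.018,-0.21,0,0],[0,0.02,-0.24,0,0],[0,0.021,-0.26,0,0],[0,0.021,-0.26,0,0],[0,0.021,-0.26,0,0]])

```text
time_s: 2.48
ee_pos: [0.4804, 0.1057, 0.3116]
tcp_rot: [3.083, 0.597, 0.001]
contact_force: [0.7, -1.0, -0.7]
gripper_width: 1.002
gripper_force: 0.0
```

```bash
python3 - <<'E'
from h import *
c,im=snap('wrist','w2.png'); np.save('w2.npy',c,allow_pickle=True)
print(monitor.observe()['ee_pos'],proj(c,[[.482,.107,.0995]]))
cv2.imwrite('pics/w12.png',cv2.resize(np.vstack([cv2.imread('pics/w1.png'),im])[:, :],(480,600)))
E
```

```text
[0.48083035 0.10454495 0.31137252] [[318.52547867 162.21745374]]
```

View pics/w12.png

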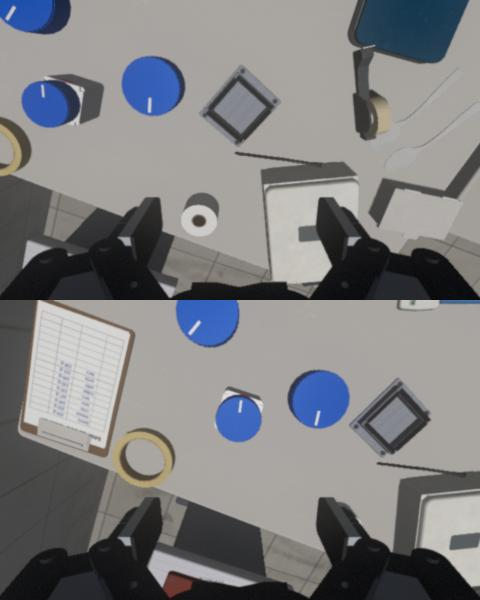

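Upper picture: holder centred near (320,140) in the w1 image, edges crisp. Lower picture: target jar near (318,160) in the w2 image, with its pointer up and white body corners showing at the far side. Next I'll rectify both onto their planes for precise pose.

```bash
python3 - <<'E'
from h import *
def rect(c,im,z,x0,y0,w=.15,s=2667):
    n=int(w*s); g=(np.arange(n)+.5)/s-w/2
    X,Y=np.meshgrid(y0-g,x0-g) ; P=np.c_[Y.ravel(),X.ravel(),np.full(n*n,z)]
    q=proj(c,P).reshape(n,n,2).astype('f4'); return cv2.remap(im,q[...,0],q[...,1],cv2.INTER_CUBIC)
c1=np.load('w1.npy',allow_pickle=True).item();c2=np.load('w2.npy',allow_pickle=True).item()
i1=cv2.imread('pics/w1.png');i2=cv2.imread('pics/w2.png')
# image row -> -x, col -> -y
A=rect(c1,i1,.028,.559,-.141);B=rect(c2,i2,.066,.482,.107)
hsv=cv2.cvtColor(i2,cv2.COLOR_BGR2HSV); m=cv2.inRange(hsv,(105,150,60),(125,255,255))
n,l,st,ce=cv2.connectedComponentsWithStats(m); i=l[160,318]
if i==0: i=l[170,318]
ct=cv2.convexHull(max(cv2.findContours((l==i).astype('u1'),0,1)[0],key=cv2.contourArea)).reshape(-1,2)
# cap outline in front half top edge: fit on plane of top
p=plane(c2,ct,.0995)[:,:2]; (x,y),r=cv2.minEnclosingCircle(p.astype('f4')); print('cap',x,y,r)
# pointer: bright pixels inside the top disk
ys,xs=np.nonzero(hsv[...,1]<110); q=plane(c2,np.c_[xs,ys],.0995)[:,:2]; k=np.hypot(*(q-[x,y]).T)<.0275; q=q[k]
u=np.linalg.svd(q-q.mean(0))[2][0]; u*=np.sign(u@(q.mean(0)-[x,y])); print('pointer',len(q),np.arctan2(u[1],u[0]),np.arctan2(*(q.mean(0)-[x,y])[::-1]))
cv2.imwrite('pics/rect.png',np.hstack([A,B]))
for nm,lo in (('dark',A),):
    g=cv2.cvtColor(A,cv2.COLOR_BGR2GRAY); 
    for t in (45,60):
        mm=(g<t).astype('u1'); cc=max(cv2.findContours(mm,0,1)[0],key=cv2.contourArea); print(t,cv2.minAreaRect(cc))
E
```

```text
cap 0.4844430387020111 0.10894371569156647 0.030252670869231224
pointer 73 0.25766237923162405 0.24518462040125602Traceback (most recent call last):
  File "<stdin>", line 23, in <module>
ValueError: max() iterable argument is empty
```

View pics/rect.png

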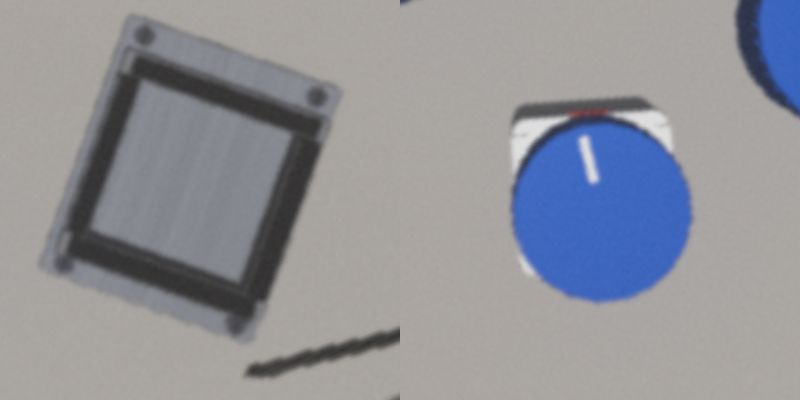

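Left: the holder frame with black lips, turned about 20°. Right: the cap, with the white shoulder and the red closed mark on the far (+x) side at (590,113), so the pointer is near closed and this is the right jar.

```bash
python3 - <<'E'
from h import *
I=cv2.imread('pics/rect.png'); A=I[:,:400];B=I[:,400:]
g=cv2.GaussianBlur(cv2.cvtColor(A,cv2.COLOR_BGR2GRAY),(3,3),0)
def w(p,x0,y0): return x0-((p[1]+.5)/2667-.075), y0-((p[0]+.5)/2667-.075)
print(np.percentile(g,[1,10,30,50,90]))
for t in (70,85):
    m=(g<t).astype('u1'); m[300:,240:]=0
    m=cv2.morphologyEx(m,cv2.MORPH_OPEN,np.ones((13,13)))
    cs,h=cv2.findContours(m,cv2.RETR_CCOMP,1)
    for cc,hh in zip(cs,h[0]):
        if cv2.contourArea(cc)>8000:
            r=cv2.minAreaRect(cc); print(t,'hole' if hh[3]>=0 else 'outer',w(r[0],.559,-.141),np.array(r[1])/2667,r[2])
hs=cv2.cvtColor(B,cv2.COLOR_BGR2HSV)
wm=((hs[...,2]>195)&(hs[...,1]<35)).astype('u1')
ys,xs=np.nonzero(wm); k=(ys<160)&(ys>90); 
# top edge per column, left/right edge per row
T=np.array([(x,ys[(xs==x)].min()) for x in range(122,262) if ((xs==x)&(ys<160)).any() and not 168<x<210])
T=T[T[:,1]<125]; a=np.polyfit(T[:,0],T[:,1],1); print('edge slope',a,'yaw',-np.arctan(a[0]),len(T),np.abs(np.polyval(a,T[:,0])-T[:,1]).max())
for sgn,rows in (('L',range(133,175)),('R',range(130,150))):
    E=np.array([(xs[ys==y].min() if sgn=='L' else xs[ys==y].max(),y) for y in rows if (ys==y).any()]); b=np.polyfit(E[:,1],E[:,0],1); print(sgn,b,'yaw',np.arctan(b[0]),E[0],E[-1])
E
```

```text
[ 53.  67. 136. 164. 166.]
70 outer (0.5637192762708861, -0.138478201043351) [0.07904494 0.0791694 ] 19.3845157623291
70 hole (0.5650668899541855, -0.13812164199079607) [0.06552147 0.06561514] 18.305612564086914
85 outer (0.5637079137080522, -0.13828485439259058) [0.08028633 0.08128616] 19.470300674438477
85 hole (0.566196028902149, -0.13726934107296646) [0.06256862 0.06155412] 19.536653518676758
edge slope [-6.75396743e-02  1.29529594e+02] yaw 0.06743725794277165 77 3.0982606055461446
L [  1.32306944 -79.66258812] yaw 0.9235819404967127 [114 133] [189 174]
R [5.18796992e-02 2.63512782e+02] yaw 0.051833229477111255 [270 130] [270 149]
```

```bash
python3 - <<'E'
from h import *
s=monitor.observe(); m=R.from_rotvec(s['tcp_rot']).as_matrix(); print(s['joint_positions'],s['ee_pos'],m[:,0])
d=np.array([.4838,.1085,.066])-s['ee_pos']; print(m.T@d)
E
```

```text
[ 0.25740999  0.00573724 -0.55845339  1.68471249  0.00398534  1.45200169
 -1.49166669] [0.48083035 0.10454495 0.31137252] [ 9.28427839e-01  3.71512778e-01 -5.92028977e-05]
[ 0.00424098 -0.00279334  0.24536982]
```

Request:
arm_command(moves=[[0,0.002,-0.001,0.035,0],[0,0.004,-0.003,0.07,0],[0,0.004,-0.003,0.105,0],[0,0.004,-0.003,0.14,0],[0,0.004,-0.003,0.14,0],[0,0.004,-0.003,0.14,0]])

```text
time_s: 3.03
ee_pos: [0.4827, 0.1087, 0.1706]
tcp_rot: [-3.085, -0.594, 0.006]
contact_force: [-0.2, 0.5, 1.3]
gripper_width: 1.0
gripper_force: 0.0
```

```bash
cat > cap.py <<'E'
from h import *
def capfit(name,f,z=.0995,seed=None,lo=90):
    c,im=snap(name,f); hsv=cv2.cvtColor(im,cv2.COLOR_BGR2HSV)
    m=cv2.inRange(hsv,(105,150,lo),(125,255,255)); n,l,st,ce=cv2.connectedComponentsWithStats(m)
    s=proj(c,[seed])[0]; i=min((j for j in range(1,n) if st[j,4]>300),key=lambda j:np.hypot(*(ce[j]-s)))
    ct=cv2.convexHull(max(cv2.findContours((l==i).astype('u1'),0,1)[0],key=cv2.contourArea)).reshape(-1,2)
    p=plane(c,ct,z)[:,:2]; (x,y),r=cv2.minEnclosingCircle(p.astype('f4'))
    ys,xs=np.nonzero(hsv[...,1]<110); q=plane(c,np.c_[xs,ys],z)[:,:2]; q=q[np.hypot(*(q-[x,y]).T)<.026]
    a=np.arctan2(*(q.mean(0)-[x,y])[::-1]) if len(q) else None
    print(name,'cap',x,y,r,'pointer',a,len(q)); return c,im,np.array([x,y])
E
python3 - <<'E'
from cap import *
c,im,p=capfit('wrist','w3.png',seed=[.484,.1085,.0995])
s=monitor.observe(); m=R.from_rotvec(s['tcp_rot']).as_matrix(); print(s['ee_pos'],m[:,0],m.T@(np.r_[p,.066]-s['ee_pos']))
E
```

```text
wrist cap 0.4845186769962311 0.10929197072982788 0.030972106382250786 pointer 0.23797969258774548 156
[0.48395194 0.10947128 0.17249556] [9.28399976e-01 3.71582396e-01 8.51823767e-05] [0.00045046 0.00038562 0.10649557]
```

View pics/w3.png

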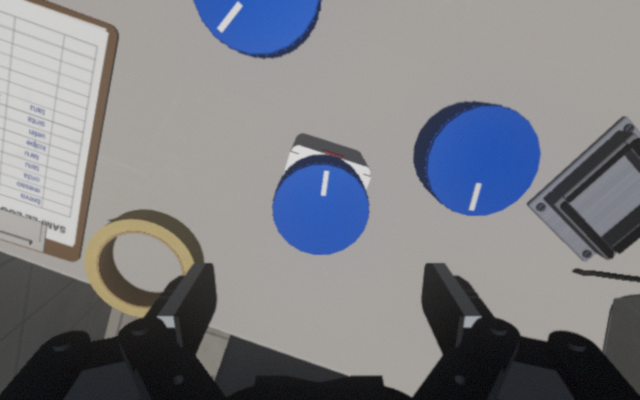

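The cap is centred at (320,205) and the pointer is up, so the gripper is well aligned. The white shoulder edge runs from about (292,148) to (370,168). I'll refine the jar yaw from that edge while descending.

```bash
python3 - <<'E'
from h import *
c=viewer.get_calibration('wrist'); im=cv2.imread('pics/w3.png'); g=im[...,1].astype(int)
hs=cv2.cvtColor(im,cv2.COLOR_BGR2HSV); wm=(hs[...,2]>205)&(hs[...,1]<30)
E=[]
for x in list(range(296,316))+list(range(344,364)):
    r=np.nonzero(wm[135:185,x])[0]
    if len(r): E.append((x,135+r[0]))
p=plane(c,E,.066)[:,:2]; 
for it in range(3):
    u=np.linalg.svd(p-p.mean(0))[2][0]; res=(p-p.mean(0))@[-u[1],u[0]]; p=p[np.abs(res)<max(.0006,2*res.std())]
u*=np.sign(u[1]); yaw=np.arctan2(-u[0],u[1]); n=np.array([np.cos(yaw),np.sin(yaw)]); print('yaw',yaw,len(p),res.std(),'edge dist from cap',(p.mean(0)-[.4845,.1093])@n)
E
```

```text
yaw 0.06527165653879115 34 0.00019115884557412727 edge dist from cap 0.02948109245875613
```

Request:
arm_command(grip_force=60, moves=[[0,0.001,0,0.035,0],[0,0.001,0,0.07,0],[0,0.001,0,0.095,0],[0,0.001,0,0.104,0],[0,0.001,0,0.104,0],[0,0.001,0,0.104,0]])

```text
time_s: 3.58
ee_pos: [0.4857, 0.1111, 0.0694]
tcp_rot: [-3.084, -0.597, -0.004]
contact_force: [0.3, 0.2, 0.6]
gripper_width: 1.001
gripper_force: 0.0
```

```bash
python3 - <<'E'
from h import *
c,im=snap('side','s4.png'); q=proj(c,[.4845,.109,.08])[0].astype(int); print(q, monitor.observe()['ee_pos'])
cv2.imwrite('pics/s4c.png',cv2.resize(im[q[1]-50:q[1]+50,q[0]-65:q[0]+65],None,fx=5,fy=5,interpolation=2))
E
```

```text
[361 198] [0.48606704 0.11131    0.06983387]
```

View pics/s4c.png

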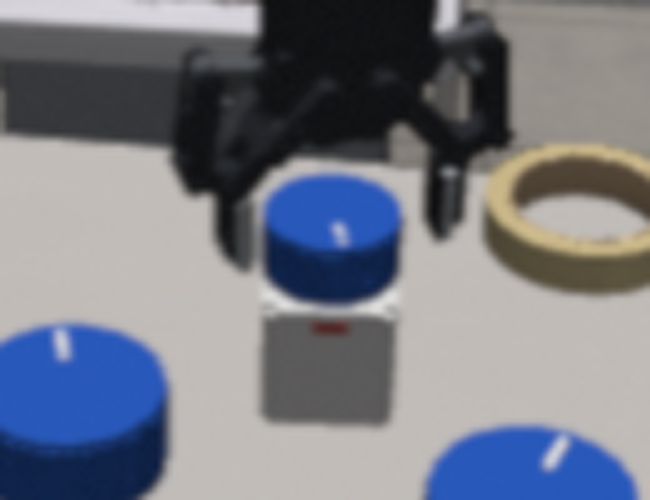

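The open fingers straddle the cap, tips around mid-cap height and clear of the shoulder. Now to close.

Request:
arm_command(grip_force=80, moves=[[0,-0.001,0,0.003,0],[1,-0.001,0,0.003,0],[1,-0.001,0,0.003,0],[1,-0.001,0,0.003,0],[1,-0.001,0,0.003,0],[1,-0.001,0,0.003,0],[1,-0.001,0,0.003,0],[1,-0.001,0,0.003,0]])

```text
time_s: 4.3
ee_pos: [0.4842, 0.1102, 0.0656]
tcp_rot: [3.083, 0.597, 0.003]
contact_force: [-1.5, -2.4, 9.0]
gripper_width: 0.708
gripper_force: 84.0
```

```bash
python3 - <<'E'
from h import *
c,im=snap('side','s5.png'); q=proj(c,[.4845,.109,.08])[0].astype(int); s=monitor.observe();print(s['ee_pos'],s['gripper_width'],s['gripper_force'],s['contact_force'])
cv2.imwrite('pics/s5c.png',cv2.resize(im[q[1]-40:q[1]+40,q[0]-50:q[0]+50],None,fx=6,fy=6,interpolation=2))
E
```

```text
[0.48419698 0.11015087 0.06564438] 0.7061268665154364 83.97691659629345 [-1.39338602 -1.98157124  8.79187237]
```

View pics/s5c.png

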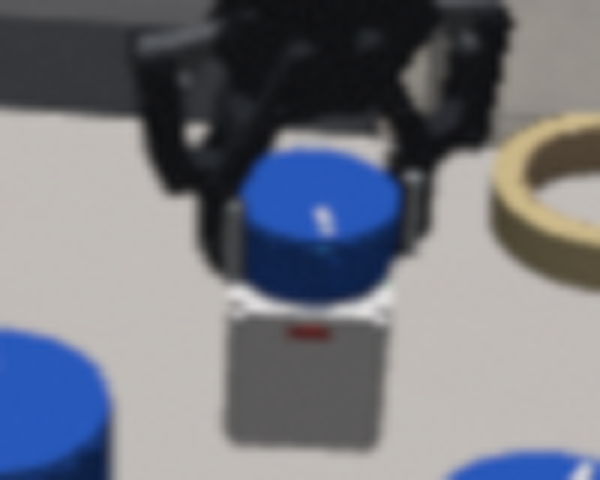

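Both pads hold the cap, tips above the shoulder and the pointer still over the red mark. Lift and carry.

Request:
arm_command(moves=[[1,0,0,-0.01,0],[1,0,0,-0.03,0],[1,0,0,-0.06,0],[1,0,0,-0.09,0],[1,0,0,-0.115,0],[1,0,0,-0.13,0],[1,0,0.01,-0.13,0.03],[1,-0.002,0.03,-0.13,0.06],[1,-0.005,0.055,-0.13,0.1],[1,-0.007,0.08,-0.13,0.15],[1,-0.009,0.11,-0.13,0.2],[1,-0.011,0.14,-0.13,0.25]])

```text
time_s: 5.35
ee_pos: [0.5249, -0.0266, 0.1929]
tcp_rot: [3.135, 0.199, -0.003]
contact_force: [1.8, 0.2, -3.5]
gripper_width: 0.71
gripper_force: 87.5
```

```bash
python3 - <<'E'
from h import *
s=monitor.observe(); m=R.from_rotvec(s['tcp_rot']).as_matrix(); print(s['ee_pos'],m[:,0],s['gripper_width'],s['gripper_force'],s['contact_force'],m.T@([.5637,-.1384,.196]-s['ee_pos']),'turn',np.arctan2(m[1,0],m[0,0])-(.381-.404))
E
```

```text
[ 0.52493815 -0.02657792  0.19290121] [ 0.99195012  0.12660981 -0.00221784] 0.7100298167152442 87.47559629380703 [ 1.76343036  0.17059204 -3.50178897] [ 0.02428518  0.11582991 -0.0031504 ] turn 0.14995084301022668
```

Request:
arm_command(moves=[[1,0.005,0.028,0,0.04],[1,0.01,0.055,0,0.08],[1,0.015,0.08,0,0.12],[1,0.019,0.1,0,0.154],[1,0.021,0.113,0,0.154],[1,0.022,0.1175,0,0.154],[1,0.022,0.1175,0,0.154],[1,0.022,0.1175,0,0.154]])

```text
time_s: 6.02
ee_pos: [0.5626, -0.1355, 0.1941]
tcp_rot: [-3.14, 0.031, 0.001]
contact_force: [-0.2, 1.7, -3.9]
gripper_width: 0.708
gripper_force: 87.4
```

```bash
python3 - <<'E'
from cap import *
s=monitor.observe(); m=R.from_rotvec(s['tcp_rot']).as_matrix(); z=.0995+s['ee_pos'][2]-.066; print(s['ee_pos'],m[:,0],z)
c,im,p=capfit('wrist','w6.png',z=z,seed=[*s['ee_pos'][:2],z])
c,jm,p=capfit('top','t6.png',z=z,seed=[*s['ee_pos'][:2],z])
b,sm=snap('side','s6.png'); q=proj(b,[.5637,-.1384,.08])[0].astype(int)
cv2.imwrite('pics/mix6.png',np.hstack([cv2.resize(im,(480,300)),cv2.resize(sm[q[1]-75:q[1]+75,q[0]-80:q[0]+80],(320,300),interpolation=2)]))
E
```

```text
[ 0.56259109 -0.13554718  0.19411538] [ 9.99809922e-01 -1.94907542e-02 -4.79741943e-04] 0.2276153841031216
wrist cap 0.5628950595855713 -0.1345447450876236 0.03192396089434624 pointer -0.14388340449759193 432
top cap 0.5067535638809204 0.0017658432479947805 0.03609704226255417 pointer -2.8376660697657963 27
```

View pics/mix6.png

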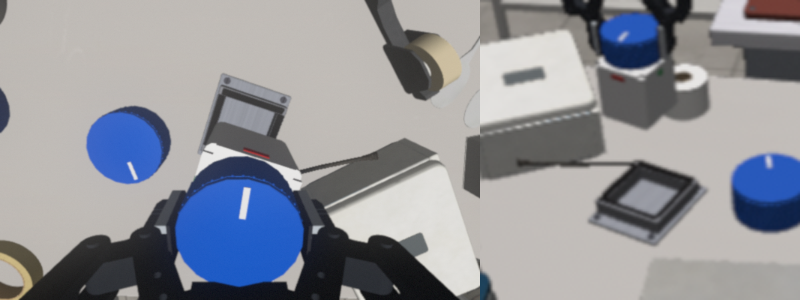

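The jar hangs level over the holder: the pointer is at -0.14 and the red mark still faces the far side. The holder frame shows behind it at (245,115). I'll check the residual yaw and offset before lowering.

```bash
python3 - <<'E'
from cap import *
s=monitor.observe(); m=R.from_rotvec(s['tcp_rot']).as_matrix(); print('later',s['ee_pos'],np.arctan2(m[1,0],m[0,0]))
z=.0995+s['ee_pos'][2]-.066
c,im,p=capfit('wrist','w7.png',z=z,seed=[*s['ee_pos'][:2],z])
hs=cv2.cvtColor(im,cv2.COLOR_BGR2HSV); wm=(hs[...,2]>205)&(hs[...,1]<30)
E=[]
for x in range(283,398):
    r=np.nonzero(wm[180:235,x])[0]
    if len(r): E.append((x,180+r[0]))
def line(E,z):
    p=plane(c,E,z)[:,:2]
    for _ in range(6):
        u=np.linalg.svd(p-p.mean(0))[2][0]; r=(p-p.mean(0))@[-u[1],u[0]]; p=p[np.abs(r)<max(.0005,1.5*r.std())]
    u*=np.sign(u[1]); return np.arctan2(-u[0],u[1]),p.mean(0),len(p),r.std()
print('jar far edge',line(E,z-.0335),len(E))
# plate far edge: first drop from table gray, columns 300..385
g=cv2.GaussianBlur(im[...,1],(3,3),0).astype(int)
F=[(x,y) for x in range(303,382) for y in [60+int(np.argmin(np.diff(g[60:140,x],axis=0)))]]
print('plate far edge',line(F,.006))
D=[(x,y) for x in range(300,375) for y in [60+int(np.argmax(g[60:175,x]<75))] if y>60]
print('lip far edge',line(D,.028),len(D))
E
```

```text
later [ 0.56265049 -0.13522455  0.19449574] -0.018737528436527904
wrist cap 0.5628713369369507 -0.13418911397457123 0.03186965361237526 pointer -0.14176884141822463 432
jar far edge (np.float64(-0.3451666574809708), array([ 0.5896166 , -0.14406811]), 88, np.float64(0.00015125330380429556)) 91
plate far edge (np.float64(-0.34373016536279727), array([ 0.60249932, -0.15303549]), 71, np.float64(0.0002454036409436545))
lip far edge (np.float64(-0.34340566365929265), array([ 0.60053103, -0.15048051]), 75, np.float64(0.0002338134236129643)) 75
```

Jar yaw (-0.345) matches holder yaw (-0.343). Shift 1 mm/3 mm, and lower to just above the lips.

Request:
arm_command(moves=[[1,0.001,0.003,0.01,0],[1,0.001,0.003,0.035,0],[1,0.001,0.003,0.06,0],[1,0.001,0.003,0.08,0],[1,0.001,0.003,0.093,0],[1,0.001,0.003,0.093,0],[1,0.001,0.003,0.093,0]])

```text
time_s: 6.8
ee_pos: [0.5634, -0.1397, 0.101]
tcp_rot: [-3.141, 0.033, 0.002]
contact_force: [-0.5, -0.2, -2.6]
gripper_width: 0.711
gripper_force: 87.5
```

```bash
python3 - <<'E'
from h import *
s=monitor.observe(); m=R.from_rotvec(s['tcp_rot']).as_matrix(); print(s['ee_pos'],np.arctan2(m[1,0],m[0,0]),s['contact_force'])
c,im=snap('wrist','w8.png'); b,sm=snap('side','s8.png'); q=proj(b,[.5637,-.1384,.06])[0].astype(int)
cv2.imwrite('pics/mix8.png',np.hstack([cv2.resize(im[:,100:540],(396,360)),cv2.resize(sm[q[1]-50:q[1]+40,q[0]-50:q[0]+50],(400,360),interpolation=2)]))
def line(E,z):
    p=plane(c,E,z)[:,:2]
    for _ in range(6):
        u=np.linalg.svd(p-p.mean(0))[2][0]; r=(p-p.mean(0))@[-u[1],u[0]]; p=p[np.abs(r)<max(.0005,1.5*r.std())]
    return p.mean(0),u,len(p)
E
```

```text
[ 0.5634193  -0.13969979  0.10102888] -0.020896804595088855 [-0.47645146 -0.20734479 -2.64861726]
```

View pics/mix8.png

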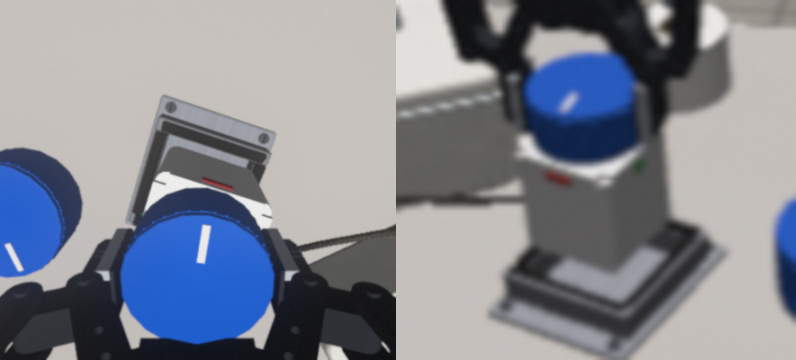

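The wrist and side views show the jar's foot just above the pocket, square with it and roughly centred. Lowering gently with a force check.

Request:
arm_command(moves=[[1,0,-0.001,0.004,0],[1,0,-0.001,0.008,0],[1,0,-0.001,0.012,0],[1,0,-0.001,0.016,0],[1,0,-0.001,0.016,0]])

```text
time_s: 7.32
ee_pos: [0.563, -0.1389, 0.0843]
tcp_rot: [-3.141, 0.033, 0.002]
contact_force: [-0.5, 0.8, -4.3]
gripper_width: 0.707
gripper_force: 87.5
```

Request:
arm_command(moves=[[1,0,0,0.004,0],[1,0,0,0.008,0],[1,0,0,0.011,0],[1,0,0,0.013,0],[1,0,0,0.013,0],[1,0,0,0.013,0]])

```text
time_s: 7.82
ee_pos: [0.5637, -0.1389, 0.0723]
tcp_rot: [-3.141, 0.033, -0.0]
contact_force: [-0.3, -0.0, -3.0]
gripper_width: 0.708
gripper_force: 87.6
```

Request:
arm_command(moves=[[1,0,0,0.001,0],[1,0,0,0.002,0],[1,0,0,0.003,0],[1,0,0,0.003,0],[1,0,0,0.003,0]])

```text
time_s: 8.23
ee_pos: [0.5643, -0.1395, 0.0714]
tcp_rot: [3.14, -0.034, 0.003]
contact_force: [-6.7, -0.6, 14.5]
gripper_width: 0.707
gripper_force: 89.5
```

```bash
python3 - <<'E'
from cap import *
s=monitor.observe(); m=R.from_rotvec(s['tcp_rot']).as_matrix(); print(s['ee_pos'],np.arctan2(m[1,0],m[0,0]),s['contact_force'],s['wrist_torque'],s['joint_positions'][6])
c,im,p=capfit('wrist','w9.png',z=.1055,seed=[*s['ee_pos'][:2],.1055])
E
```

```text
[ 0.564338   -0.13950087  0.07135218] -0.02167671236424412 [-6.70636849 -0.62250685 14.50598661] [0.09577548 1.40245954 0.03448568] -1.5362686510206545
wrist cap 0.5650109052658081 -0.13846638798713684 0.03185369446873665 pointer -0.1447689963614763 437
```

The jar is fully down (14 N reaction at the expected height). Firm up the grip and turn anticlockwise (negative tool turn).

Request:
arm_command(grip_force=110, moves=[[1,0,0,0,0],[1,0,0,0,0],[1,0,0,0,-0.05],[1,0,0,0,-0.12],[1,0,0,0,-0.19],[1,0,0,0,-0.26],[1,0,0,0,-0.33],[1,0,0,0,-0.4],[1,0,0,0,-0.4]])

```text
time_s: 9.03
ee_pos: [0.5656, -0.1392, 0.0716]
tcp_rot: [3.082, 0.598, 0.006]
contact_force: [-1.2, 0.2, 11.4]
gripper_width: 0.704
gripper_force: 115.5
```

```bash
python3 - <<'E'
from cap import *
s=monitor.observe(); m=R.from_rotvec(s['tcp_rot']).as_matrix(); print(s['ee_pos'],np.arctan2(m[1,0],m[0,0]),s['contact_force'],s['wrist_torque'],s['joint_positions'][6])
c,im,p=capfit('wrist','w10.png',z=.1055,seed=[*s['ee_pos'][:2],.1055])
E
```

```text
[ 0.56563355 -0.13917477  0.07164389] 0.38312753218638457 [-1.17526946  0.21863993 11.4131322 ] [0.14390503 0.30322022 0.09107167] -1.154725222891328
wrist cap 0.5662617683410645 -0.138070747256279 0.03182906284928322 pointer 0.2595965058628593 435
```

Request:
arm_command(moves=[[1,0,0,0,-0.07],[1,0,0,0,-0.15],[1,0,0,0,-0.23],[1,0,0,0,-0.31],[1,0,0,0,-0.39],[1,0,0,0,-0.47],[1,0,0,0,-0.5],[1,0,0,0,-0.5]])

```text
time_s: 9.75
ee_pos: [0.5653, -0.1392, 0.0716]
tcp_rot: [2.84, 1.338, 0.004]
contact_force: [-2.7, 0.2, 12.7]
gripper_width: 0.704
gripper_force: 115.8
```

```bash
python3 - <<'E'
from cap import *
s=monitor.observe(); m=R.from_rotvec(s['tcp_rot']).as_matrix(); print(s['ee_pos'],np.arctan2(m[1,0],m[0,0]),s['contact_force'],s['wrist_torque'],s['joint_positions'][6])
c,im,p=capfit('wrist','w11.png',z=.1055,seed=[*s['ee_pos'][:2],.1055])
E
```

```text
[ 0.56528936 -0.13922265  0.07160975] 0.880684474303399 [-2.67044209  0.2462491  12.67734674] [0.10377664 0.74086285 0.07103544] -0.6869232650774898
wrist cap 0.5660958886146545 -0.13809902966022491 0.03193380683660507 pointer 0.766353176082612 427
```

Request:
arm_command(moves=[[1,0,0,0,-0.07],[1,0,0,0,-0.14],[1,0,0,0,-0.21],[1,0,0,0,-0.28],[1,0,0,0,-0.35],[1,0,0,0,-0.42],[1,0,0,0,-0.44],[1,0,0,0,-0.44],[1,0,0,0,-0.44]])

```text
time_s: 10.55
ee_pos: [0.5645, -0.1389, 0.0713]
tcp_rot: [2.482, 1.923, 0.002]
contact_force: [-5.7, 1.1, 14.0]
gripper_width: 0.704
gripper_force: 115.9
```

```bash
python3 - <<'E'
from cap import *
s=monitor.observe(); m=R.from_rotvec(s['tcp_rot']).as_matrix(); print(s['ee_pos'],np.arctan2(m[1,0],m[0,0]),s['contact_force'],s['wrist_torque'],s['joint_positions'][6])
c,im,p=capfit('wrist','w12.png',z=.1055,seed=[*s['ee_pos'][:2],.1055])
b,sm=snap('side','s12.png'); q=proj(b,[.5637,-.1384,.06])[0].astype(int)
cv2.imwrite('pics/mix12.png',np.hstack([cv2.resize(im[:,100:540],(396,360)),cv2.resize(sm[q[1]-50:q[1]+40,q[0]-50:q[0]+50],(400,360),interpolation=2)]))
E
```

```text
[ 0.56450824 -0.13894548  0.07132942] 1.318694101500535 [-5.68599715  1.14307866 13.98555916] [0.27219958 1.35060309 0.00585807] -0.2773172646692141
wrist cap 0.5652155876159668 -0.1374509185552597 0.03181559592485428 pointer 1.1922093642148914 431
```

View pics/mix12.png

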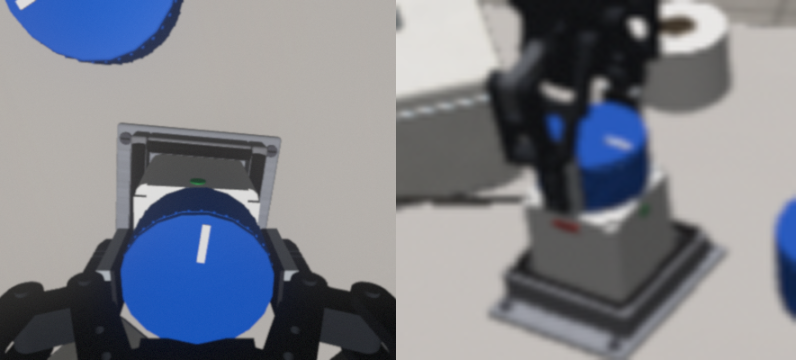

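The wrist view shows the pointer over the green dot's side (relative turn about 1.53 rad), and the side view shows the jar down in the pocket. Stop turning and lift a few millimetres, watching the force.

Request:
arm_command(moves=[[1,0,0,-0.002,0],[1,0,0,-0.004,0],[1,0,0,-0.006,0],[1,0,0,-0.007,0],[1,0,0,-0.007,0]])

```text
time_s: 11.07
ee_pos: [0.5639, -0.1389, 0.0766]
tcp_rot: [2.483, 1.924, 0.001]
contact_force: [-0.2, 0.6, -0.6]
gripper_width: 0.7
gripper_force: 118.1
```

```bash
python3 - <<'E'
from h import *
s=monitor.observe(); print(s['ee_pos'],s['contact_force'],s['wrist_torque'])
E
```

```text
[ 0.56386005 -0.13892017  0.07656492] [-0.16428105  0.61367485 -0.64348365] [-0.01816898  0.02113955  0.02055679]
```

Only the cap's 0.6 N hangs on the wrist, so the threads have let go. Lift to about 2 cm above the mouth.

Request:
arm_command(moves=[[1,0,0,-0.004,0],[1,0,0,-0.01,0],[1,0,0,-0.016,0],[1,0,0,-0.022,0],[1,0,0,-0.028,0],[1,0,0,-0.033,0],[1,0,0,-0.037,0],[1,0,0,-0.038,0],[1,0,0,-0.038,0],[1,0,0,-0.038,0]])

```text
time_s: 11.9
ee_pos: [0.5635, -0.1389, 0.1142]
tcp_rot: [-2.483, -1.924, 0.0]
contact_force: [0.1, -0.5, -1.1]
gripper_width: 0.699
gripper_force: 118.1
```

```bash
python3 - <<'E'
from cap import *
s=monitor.observe(); print(s['time_s'],s['ee_pos'],s['contact_force'],s['gripper_force'],abs(s['qvel']).max())
z=.0995+s['ee_pos'][2]-.066; c,im,p=capfit('wrist','w13.png',z=z,seed=[*s['ee_pos'][:2],z])
b,sm=snap('side','s13.png'); q=proj(b,[.5637,-.1384,.07])[0].astype(int)
cv2.imwrite('pics/s13c.png',cv2.resize(sm[q[1]-60:q[1]+50,q[0]-55:q[0]+55],(550,550),interpolation=2))
E
```

```text
11.9 [ 0.56350839 -0.13890771  0.11417252] [ 0.09322377 -0.51843723 -1.0918282 ] 118.1258810297004 0.0042227292094867775
wrist cap 0.5641096234321594 -0.13790486752986908 0.032016098499298096 pointer 1.1889147055834672 431
```

View pics/s13c.png

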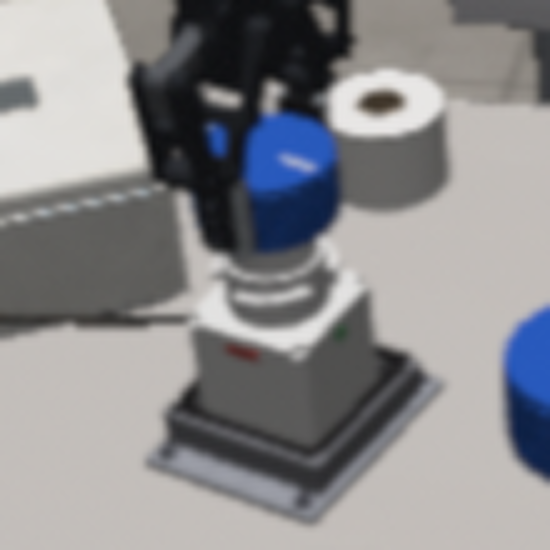

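The jar stands in the holder with its threaded neck bare, and the gripper holds the cap level above it, pointer over the green side. Handing in.

```bash
python3 -c "
from cell import bot
print(bot.hand_in())"
```

```text
the job is handed in; nothing more can be done
None
```

The job is handed in, with no verdict returned: the jar stands fully down in the holder, and the gripper holds the unscrewed cap level, by my estimate about 2 cm above the mouth, after 12 s of robot time.

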